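Line up reagent containers by height

ROBOT

A 6-joint arm with a two-finger parallel gripper is mounted at the origin on a cart in front of the work surface, level with it; the furniture and walls round the work are solid. World frame = base frame: x ahead of the robot, y to its left, z up, the work surface at z = 0. Lengths are in m, angles in rad, forces in N, time in s.
With the tool pointing down it reaches from about 0.3 to 0.875 m from the base axis. Payload 6.4 kg.
Tool frame: the origin (TCP) lies midway between the tips of the shut fingers; the grasp point (between the pads) lies 19 mm behind it; z points along the fingers, y is the line along which they close (so a half turn about z gives the same grasp; the last joint's range is limited). The gripper opens to 85 mm and grips with 20 to 120 N. Pads are 22 mm wide; open, the fingers measure 114 mm over their backs; the gripper's body (76 mm by 85 mm) begins 54 mm behind the grasp point. The pads swing forward as they close: fully open they stand 13 mm farther back than shut.
Start: joints at [0.912, 0.181, 1.607, -0, 1.354, -0.206], TCP at [0.252, 0.517, 0.208] pointing down, gripper open.
Joint ranges: [-2.99, 2.99], [-0.89, 2.07], [0.3, 2.58], [-1.14, 4.28], [0, 2.63], [-3.12, 3.12]. Speed limits (rad/s): [2.57, 2.57, 3.01, 3.14, 3.14, 3.14].

INTERFACE

Orientations are given as a unit quaternion [w, x, y, z].
In Python, from bench import sensors, vision, ctrl gives the robot as it stands.
- The arm moves only by the tool carry_out, never from a script. Its argument "deltas" is text: rows parted by semicolons, each of 7 numbers parted by spaces: the shift along the tool's x, y, z in mm, then the turn, a rotation vector about the tool's x, y, z in rad, then the closure, from 0 (fully open) to 1 (shut). In form: tx ty tz ax ay az claw; .... A call has 1 to 12 rows; each row is the pose to reach, as a shift and turn from the pose commanded when the call began, along the tool's axes at that moment; what a row does not reach only later rows make up. A row lasts 1/8 s, in which the tool goes at most 62.5 mm and 10.7 degrees, less where a joint would pass 70% of its speed; a pose out of reach is approached as far as the arm can. A call with a gripper value outside its range is refused whole. The fingers move at their own pace and stop on an object; the grip force is fixed at half the most. Time passes only in rows, so rows that repeat a pose let the fingers close. It gives the time, the measured TCP pose, the force, the opening and the grip force at its end, in the units of the state.
- sensors.get_obs(): the state, without advancing time (a new reading comes with each control period).
- vision.camera(name): name is "scene" or "top" or "wrist"; returns the picture (480x640x3 uint8, blue, green, red); there is no depth.
- vision.camera_model(name): a dict with "K" (3x3 intrinsics, pixels), "extrinsics" (4x4, takes a point from world to camera coordinates); the wrist camera has in their place "hand_eye" (4x4, takes a point from camera to tool coordinates, whose origin is the TCP and whose axes are the flange's). Camera axes: x right, y down, z forward; pixel columns grow to the right and rows downward; lengths in m; the calibration is good to about 2 mm. The wrist camera is an equidistant fisheye: a pixel r from the principal point sees the ray r / f radians off the axis. A picture is of the moment at which its call begins: read the wrist's pose just before it. camera_model takes no time and is no camera call.
- ctrl.hand_in(): hands the job in; it is judged then, once.
The state is a dict: "time_s": time; "q": joint angles; "dq": joint speeds; "joint_efforts": joint torques, N m; "eef_pos": TCP position; "eef_rot": TCP orientation; "wrist_force": force on the tool from outside, world axes, zero at the start; "torque": the same for the moment, N m; "opening": opening from 0.0 (shut) to 1.0 (fully open); "grasp_force": force on a finger pad.
Only numpy, scipy, OpenCV 4.12 (cv2) and the standard library are available. Lean on these libraries where they do the work, as an engineer would, in place of code of your own. Each camera call takes 0.05 s, during which the arm holds its last target. There are 200 camera calls.

TASK

Line the four capped containers in front of the board up on its pads by height, one upright in the middle of each pad: the tallest on the pad next to the tall black end stop, then stepping down pad by pad to the shortest at the other end. Do not tip any of them over, and let go of them all.

Things in the scene. Friction and masses are not known exactly. Their poses are not given: they have to be found in the camera images.
- white_pot: White round pot with a wide white ribbed cap, 104 mm high, body 62 mm across up to 86 mm, cap 59 mm across above that; about 0.16 kg. Loose, round and upright; the origin is the centre of its underside, z is its own upward axis; it may stand at any yaw.
- dropper_bottle: Small orange-red bottle with a white pointed dropper top, 73 mm high in all; the round body is 33 mm across up to about 45 mm, then it narrows to a top at most 23 mm across; about 0.03 kg. Loose, round and upright; the origin is the centre of its underside, z is its own upward axis; it may stand at any yaw.
- white_bottle: Small white bottle with a white ribbed cap and a blue band, 53 mm high; body 27 mm across up to 40 mm, cap 22 mm across; about 0.02 kg. Loose, round and upright; the origin is the centre of its underside, z is its own upward axis; it may stand at any yaw.
- amber_vial: Smallest container: dark amber vial with a black cap and a yellow band, 39 mm high; body 18 mm across up to 28 mm, cap 15 mm across; about 0.012 kg. Loose, round and upright; the origin is the centre of its underside, z is its own upward axis; it may stand at any yaw.
- board: Flat aluminium staging board, 100 x 460 x 10 mm, fixed on the worktop behind the containers, long side along its own y axis, roughly across in front of the robot. The origin is the centre of its underside. It carries the row of four pads, the tall end stop at one end and a low black strip, 8 mm high, at the other end.
- end_stop: Upright black end stop on the board, 90 mm (board x) x 14 mm (board y) x 50 mm high, its top 60 mm above the worktop; the origin is the centre of its underside, 10 mm above the worktop. It stands across one end of the board, 77.5 mm beyond the centre of the nearest pad, which may be pad a or pad d; either end of the board from one start to the next. Fixed.
- pad_a: Square grey plastic pad on the board, 79 x 79 mm, 3 mm thick, with a thin ring drawn on it (68 mm across, a centring aid only, the same for all); fixed. The origin is the centre of its top face, 13 mm above the worktop. The four pads are alike and stand in one straight row in the order a, b, c, d, 85 mm from centre to centre. Pad a is at the board's +y end.
- pad_b: Square grey plastic pad on the board, 79 x 79 mm, 3 mm thick, with a thin ring drawn on it (68 mm across, a centring aid only, the same for all); fixed. The origin is the centre of its top face, 13 mm above the worktop. The four pads are alike and stand in one straight row in the order a, b, c, d, 85 mm from centre to centre. Pad b is one of the two middle pads.
- pad_c: Square grey plastic pad on the board, 79 x 79 mm, 3 mm thick, with a thin ring drawn on it (68 mm across, a centring aid only, the same for all); fixed. The origin is the centre of its top face, 13 mm above the worktop. The four pads are alike and stand in one straight row in the order a, b, c, d, 85 mm from centre to centre. Pad c is one of the two middle pads.
- pad_d: Square grey plastic pad on the board, 79 x 79 mm, 3 mm thick, with a thin ring drawn on it (68 mm across, a centring aid only, the same for all); fixed. The origin is the centre of its top face, 13 mm above the worktop. The four pads are alike and stand in one straight row in the order a, b, c, d, 85 mm from centre to centre. Pad d is at the board's -y end.
There are look-alikes about, which are no part of the job. Of the things shaped like the white_bottle, the white one is meant.

How it is judged:
At the end, for the whole second after the job is handed in: Each container stands upright (within 0.1 rad) and at rest on its pad, its centre within 12 mm of the pad's centre: counted from the pad next to the tall end stop, white pot, dropper bottle, white bottle, amber vial (((y of end_stop in the frame of board above 0 m and horizontal distance between white_pot and pad_a below 0.012 m and horizontal distance between dropper_bottle and pad_b below 0.012 m and horizontal distance between white_bottle and pad_c below 0.012 m and horizontal distance between amber_vial and pad_d below 0.012 m) or (y of end_stop in the frame of board below 0 m and horizontal distance between white_pot and pad_d below 0.012 m and horizontal distance between dropper_bottle and pad_c below 0.012 m and horizontal distance between white_bottle and pad_b below 0.012 m and horizontal distance between amber_vial and pad_a below 0.012 m)) and angle between each of white_pot, dropper_bottle, white_bottle, amber_vial's own z axis and vertical below 0.1 rad and height (world z) of white_pot between 0.009 and 0.018 m and linear speed of each of white_pot, dropper_bottle, white_bottle, amber_vial below 0.02 m/s and height (world z) of dropper_bottle between 0.009 and 0.018 m and height (world z) of white_bottle between 0.009 and 0.018 m and height (world z) of amber_vial between 0.009 and 0.018 m); the robot touches nothing.
It fails at once if a container is tipped over (tilted more than 0.7 rad) (angle between any of white_pot, dropper_bottle, white_bottle, amber_vial's own z axis and vertical above 0.7 rad).
It also fails if it takes over 96 s, if anything falls off the work surface, if the arm or the gripper's body presses on something with over 40 N, if the wrist force passes 120 N, or if a joint passes its speed limit or range.

## Working session

There is one attempt and no reset: what is moved stays moved. The work goes in short steps, Python scripts to look and compute and a tool call to move; the robot and the scene stay as the last step left them, time stands still between calls to the robot, and variables do not carry over. Pictures are saved under pics/ and viewed, at most 14 in all, crops included, and the job is handed in when it is done.

Besides the shell and the picture viewer there is one more tool, called as name(argument=value, ...), one argument or row to a line, values as JSON. carry_out: Moves the arm, as the interface text tells. Its arguments: {"type":"object","properties":{"deltas":{"type":"string"}},"required":["deltas"]}

```bash
mkdir -p pics
python3 - <<'E'
from bench import sensors, vision, ctrl
import cv2, numpy as np
o=sensors.get_obs();print(o['time_s'],o['eef_pos'],o['eef_rot'],o['opening'])
for n in("top","scene"):
    cv2.imwrite(f"pics/{n}0.png",vision.camera(n));m=vision.camera_model(n);print(n,np.array(m['K']).round(1).tolist(),np.array(m['extrinsics']).round(3).tolist())
E
```

```text
0.0 [0.25117568 0.51659818 0.20689354] [-3.54507524e-04  2.24455602e-01  9.74483950e-01 -7.66988380e-04] 0.9965907703059447
top [[569.0, 0.0, 319.6], [0.0, 569.0, 243.0], [0.0, 0.0, 1.0]] [[-0.028, -0.999, 0.019, 0.033], [-0.992, 0.025, -0.127, 0.519], [0.126, -0.022, -0.992, 1.159], [0.0, 0.0, 0.0, 1.0]]
scene [[482.4, 0.0, 323.5], [0.0, 482.4, 239.9], [0.0, 0.0, 1.0]] [[-0.558, -0.83, -0.017, 0.308], [-0.438, 0.312, -0.843, 0.258], [0.705, -0.463, -0.537, 0.537], [0.0, 0.0, 0.0, 1.0]]
```

View pics/top0.png

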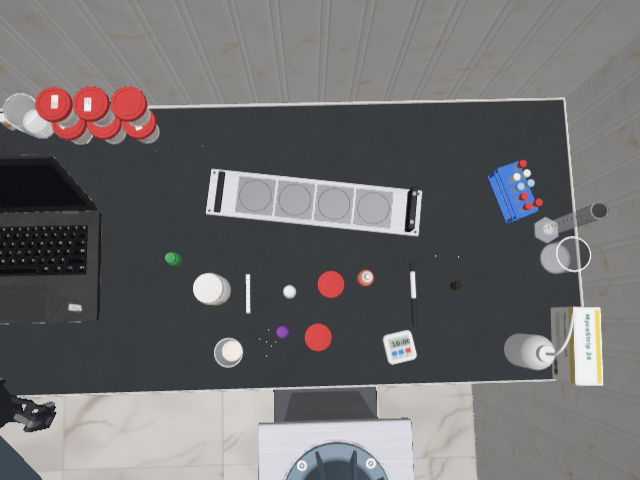

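View pics/scene0.png

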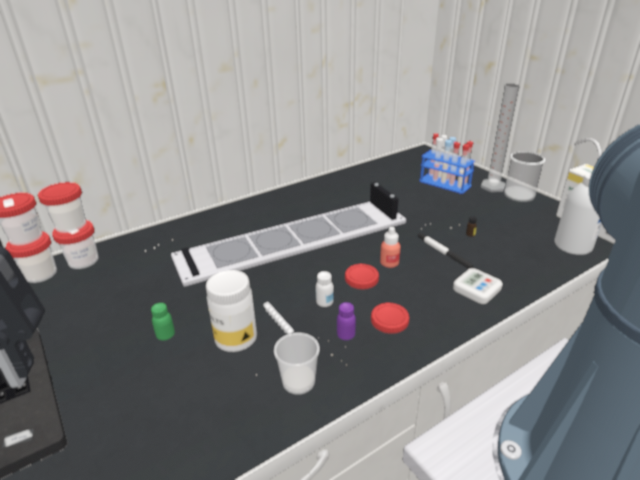

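```bash
cat > h.py <<'E'
from bench import sensors, vision, ctrl
import cv2, numpy as np
from scipy.optimize import fsolve
from scipy.spatial.transform import Rotation as Ro
P=dict(white_pot=[(.031,0),(.031,.086),(.0295,.104)],dropper_bottle=[(.0165,0),(.0165,.045),(.0115,.055),(.003,.073)],
 white_bottle=[(.0135,0),(.0135,.04),(.011,.053)],amber_vial=[(.009,0),(.009,.028),(.0075,.039)])
M={n:vision.camera_model(n) for n in("top","scene")}
def proj(n,p):
    p=np.atleast_2d(p);E=np.array(M[n]['extrinsics']);K=np.array(M[n]['K'])
    c=(p@E[:3,:3].T+E[:3,3])@K.T
    return c[:,:2]/c[:,2:]
def unproj(n,uv,z):
    return fsolve(lambda a:proj(n,[a[0],a[1],z])[0]-uv,[.5,0])
def hull(n,o,x,y,z0=0):
    t=np.linspace(0,2*np.pi,60)
    q=np.vstack([np.c_[x+r*np.cos(t),y+r*np.sin(t),0*t+h+z0] for r,h in P[o]])
    return cv2.convexHull(proj(n,q).astype(np.float32))
def cen(c): m=cv2.moments(c);return np.array([m['m10'],m['m01']])/m['m00']
def locate(n,o,im,seed,th=70,z0=0,w=None):
    g=cv2.GaussianBlur(im,(3,3),0).max(2);m=(g>th).astype(np.uint8)
    _,l,s,c=cv2.connectedComponentsWithStats(m);k=l[seed[1],seed[0]]
    s0=unproj(n,seed,.03+z0)
    cc=c[k]
    xy=fsolve(lambda a:cen(hull(n,o,a[0],a[1],z0))-cc,s0)
    return xy,s[k][4],cv2.contourArea(hull(n,o,*xy,z0))
def mm(v): return (np.array(v)*1000).round(1)
E
python3 - <<'E'
from h import *
im=cv2.imread('pics/top0.png')
for o,s in dict(white_pot=(211,289),white_bottle=(290,291),dropper_bottle=(366,277)).items():
    xy,a,b=locate("top",o,im,s);print(o,mm(xy),a,b)
print('vial',mm(unproj("top",(455,285),.03)))
hsv=im[160:250,200:430].astype(int)
g=cv2.cvtColor(im,cv2.COLOR_BGR2GRAY)
big=cv2.resize(g[160:250,200:430],None,fx=4,fy=4,interpolation=cv2.INTER_CUBIC)
for p in [(256,197),(294,200),(333,204),(373,208)]: print(g[p[1],p[0]],mm(unproj("top",p,.013)))
print('board px',g[175,232],g[213,250])
cv2.imwrite('pics/c1.png',cv2.resize(im[160:360,150:480],None,fx=2.4,fy=2.4,interpolation=cv2.INTER_CUBIC))
E
```

```text
white_pot [429.  241.1] 1111 980.3513696109876
white_bottle [420.6  85.2] 203 144.72506648441777
dropper_bottle [445.3 -74. ] 280 233.49705869378522
vial [ 424.4 -261.4]
167 [625.3 152.4]
170 [616.8  71. ]
173 [606.  -12.5]
175 [595.2 -98.3]
board px 219 181h.py:24: RuntimeWarning: The iteration is not making good progress, as measured by the 
 improvement from the last ten iterations.
  xy=fsolve(lambda a:cen(hull(n,o,a[0],a[1],z0))-cc,s0)
```

View pics/c1.png

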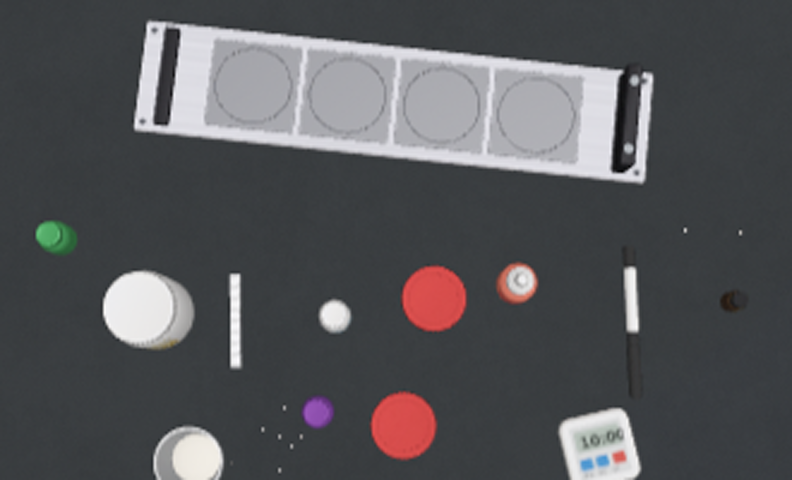

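```bash
cat >> h.py <<'E'
def board(im):
    # bird's-eye at z=.013, 0.5 mm/px over x .5-.7, y -.2-.25 ; col=(y), row=(x)
    w=np.float32([[.5,-.2],[.7,-.2],[.7,.25],[.5,.25]])
    px=proj("top",np.c_[w,[.013]*4]).astype(np.float32)
    H=cv2.getPerspectiveTransform(px,((w-[.5,-.2])*2000).astype(np.float32))
    return cv2.warpPerspective(im,H,(400,900),flags=cv2.INTER_CUBIC)
E
python3 - <<'E'
from h import *
im=cv2.imread('pics/top0.png');b=board(im);g=cv2.cvtColor(b,cv2.COLOR_BGR2GRAY)
for lo,hi in((150,195),(140,200),(155,190)):
    m=cv2.inRange(g,lo,hi);m=cv2.morphologyEx(m,cv2.MORPH_CLOSE,np.ones((9,9)));m=cv2.morphologyEx(m,cv2.MORPH_OPEN,np.ones((31,31)))
    m=cv2.morphologyEx(m,cv2.MORPH_CLOSE,np.ones((41,41)))
    c=max(cv2.findContours(m,0,2)[0],key=cv2.contourArea);r=cv2.minAreaRect(c)
    print(mm([.5+r[0][0]/2000,-.2+r[0][1]/2000]),np.array(r[1])/2,r[2])
m=(g>125).astype(np.uint8);c=max(cv2.findContours(m,0,2)[0],key=cv2.contourArea);r=cv2.minAreaRect(c)
print('bright',mm([.5+r[0][0]/2000,-.2+r[0][1]/2000]),np.array(r[1])/2,r[2])
s=cv2.imread('pics/scene0.png')
for o,q in dict(white_bottle=(324,290),dropper_bottle=(390,252)).items(): print('scene',o,mm(locate("scene",o,s,q,90)[0]))
print('vial scene',mm(unproj("scene",(472,229),.02)))
# vial top
d=cv2.absdiff(im,cv2.medianBlur(im,31))[270:300,440:470].sum(2)
m=(d>25).astype(np.uint8);_,l,st,ce=cv2.connectedComponentsWithStats(m);print(st[1:].tolist(),ce[1:]+[440,270])
E
```

```text
[612.4  28.1] [335.57070923  81.41932678] 82.48355865478516
[612.4  28. ] [336.034729   82.2984848] 82.58850860595703
[612.3  28.1] [334.86157227  80.48755646] 82.49617004394531
bright [611.7  28. ] [458.90975952 101.71418762] 82.51834106445312
scene white_bottle [421.6  85.6]
scene dropper_bottle [436.2 -65.7]
vial scene [ 416.2 -257.8]
[[10, 11, 12, 9, 81]] [[455.04938272 285.09876543]]h.py:24: RuntimeWarning: The iteration is not making good progress, as measured by the 
 improvement from the last ten iterations.
  xy=fsolve(lambda a:cen(hull(n,o,a[0],a[1],z0))-cc,s0)
```

```bash
sed -i 's/-cc,s0)/-cc,s0,epsfcn=1e-6)/' h.py
cat >> h.py <<'E'
A=np.deg2rad(82.5);BC=np.array([.6124,.0281]);BY=np.array([np.cos(A),np.sin(A)]);BX=np.array([BY[1],-BY[0]])
PAD={k:BC+BY*d for k,d in zip('abcd',(.1275,.0425,-.0425,-.1275))}
def go(x,y,z):
    "shift in tool axes (mm) from measured pose to x,y,z, and yaw turn about tool z to put tool y on board x"
    o=sensors.get_obs();w,a,b,c=o['eef_rot'];R=Ro.from_quat([a,b,c,w]).as_matrix()
    d=R.T@(np.array([x,y,z])-o['eef_pos'])
    T=np.c_[np.r_[BY,0],np.r_[BX,0],[0,0,-1]]
    return mm(d),Ro.from_matrix(R.T@T).as_rotvec().round(3)
E
python3 - <<'E'
from h import *
im=cv2.imread('pics/top0.png')
for o,s in dict(white_pot=(211,289),white_bottle=(290,291),dropper_bottle=(366,277)).items():
    for t in (80,100): print(o,mm(locate("top",o,im,s,t)[0]))
cc=np.array([455.05,285.1]);v=fsolve(lambda a:cen(hull("top","amber_vial",*a))-cc,[.424,-.26],epsfcn=1e-6);print('vial',mm(v))
print('dropper tip',mm(unproj("top",(367.1,276.3),.073)))
for k in PAD:print(k,mm(PAD[k]))
o=sensors.get_obs();print(go(*locate("top","white_bottle",im,(290,291),90)[0],.15),o['eef_pos'])
E
```

```text
white_pot [429.  241.4]
white_pot [429.2 241.6]
white_bottle [421.2  85.2]
white_bottle [421.   85.1]
dropper_bottle [445.2 -74.1]
dropper_bottle [445.3 -74.2]
vial [ 424.8 -264.9]
dropper tip [444.7 -73.7]
a [629.  154.5]
b [617.9  70.2]
c [606.9 -14. ]
d [595.8 -98.3]
(array([-341.4, -313.5,   57.4]), array([-2.000e-03,  1.000e-03,  1.249e+00])) [0.25122804 0.51661931 0.20697278]
```

carry_out(
  deltas="-341 -313 57 0 0 1.25 0;-341 -313 57 0 0 1.25 0;-341 -313 57 0 0 1.25 0;-341 -313 57 0 0 1.25 0;-341 -313 57 0 0 1.25 0;-341 -313 57 0 0 1.25 0;-341 -313 57 0 0 1.25 0;-341 -313 57 0 0 1.25 0;-341 -313 57 0 0 1.25 0;-341 -313 57 0 0 1.25 0;-341 -313 57 0 0 1.25 0;-341 -313 57 0 0 1.25 0",
)

```text
time_s: 1.6
eef_pos: [0.421, 0.0874, 0.1509]
eef_rot: [0.0, 0.752, 0.66, 0.0]
wrist_force: [-0.5, -0.1, 0.6]
opening: 1.002
grasp_force: 0.0
```

Run:
```python
from h import *
print(go(.4211,.0852,.013)); cv2.imwrite('pics/w1.png',vision.camera('wrist'));print(sensors.get_obs()['time_s'])
```

```text
(array([ -2.1,   0.4, 137.9]), array([ 0.   , -0.   ,  0.001]))
1.65
```

View pics/w1.png

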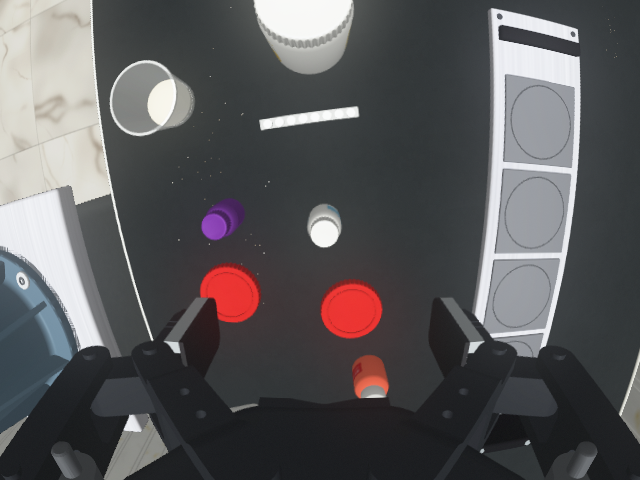

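```bash
cat >> h.py <<'E'
WM=vision.camera_model("wrist")
def wproj(p):
    o=sensors.get_obs();w,a,b,c=o['eef_rot'];R=Ro.from_quat([a,b,c,w]).as_matrix()
    H=np.linalg.inv(np.array(WM['hand_eye']));q=H[:3,:3]@(R.T@(np.array(p)-o['eef_pos']))+H[:3,3]
    K=np.array(WM['K']);r=np.hypot(*q[:2]);th=np.arctan2(r,q[2]);return (K[:2,2]+K[0,0]*th*q[:2]/r).round(1)
E
python3 - <<'E'
from h import *
print(wproj([.4211,.0852,.053]),wproj([.4211,.0852,0]),wproj([.4452,-.0741,.03]),wproj([*PAD['a'],.013]),wproj([*PAD['b'],.013]),wproj([*PAD['c'],.013]))
E
```

```text
[326.2 236.5] [325.8 220.7] [372.1 386.1] [543.2 123.6] [536.5 214.7] [523.3 298.4]
```

carry_out(
  deltas="-2 0 60 0 0 0 0;-2 0 110 0 0 0 0;-2 0 138 0 0 0 0;-2 0 138 0 0 0 0;-2 0 138 0 0 0 0;-2 0 138 0 0 0 1;-2 0 138 0 0 0 1;-2 0 138 0 0 0 1;-2 0 138 0 0 0 1;-2 0 138 0 0 0 1;-2 0 138 0 0 0 1;-2 0 138 0 0 0 1",
)

```text
time_s: 3.15
eef_pos: [0.4212, 0.0845, 0.0133]
eef_rot: [0.0, 0.752, 0.659, 0.0]
wrist_force: [-1.8, 0.2, 6.5]
opening: 0.231
grasp_force: 57.5
```

carry_out(
  deltas="0 0 -40 0 0 0 1;0 0 -80 0 0 0 1;11 60 -80 0 0 0 1;11 120 -80 0 0 0 1;11 170 -80 0 0 0 1;11 197 -80 0 0 0 1;11 197 -80 0 0 0 1;11 197 -80 0 0 0 1",
)

```text
time_s: 4.15
eef_pos: [0.6164, 0.0697, 0.0921]
eef_rot: [-0.001, 0.752, 0.659, -0.001]
wrist_force: [-0.6, 0.7, -0.9]
opening: 0.23
grasp_force: 57.6
```

Run:
```python
from h import *
print(go(*PAD['b'],.0275)); cv2.imwrite('pics/w2.png',vision.camera('wrist'))
```

```text
(array([ 0.8,  1.5, 64.6]), array([-0.002,  0.   , -0.001]))
```

View pics/w2.png

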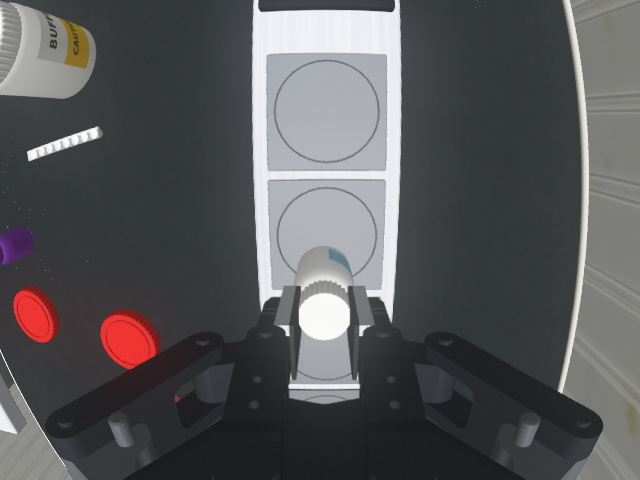

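Run:
```python
from h import *
for k in 'abc': print(k,wproj([*PAD[k],.013]))
e=sensors.get_obs()['eef_pos'];print(wproj([e[0],e[1],e[2]-.013]),wproj([e[0],e[1],e[2]+.04]))
```

```text
a [328.4 113.1]
b [328.3 239.7]
c [328.  346.6]
[326.6 275.7] [327.3 325.5]
```

carry_out(
  deltas="-1 2 40 0 0 0 1;-1 2 60 0 0 0 1;-1 2 65 0 0 0 1;-1 2 65 0 0 0 1;-1 2 65 0 0 0 0.5;-1 2 65 0 0 0 0;-1 2 65 0 0 0 0;-1 2 65 0 0 0 0;-1 2 30 0 0 0 0;-1 2 -20 0 0 0 0;-1 2 -50 0 0 0 0;-1 2 -50 0 0 0 0",
)

```text
time_s: 5.7
eef_pos: [0.6218, 0.068, 0.1462]
eef_rot: [0.002, 0.752, 0.659, 0.002]
wrist_force: [-0.2, -0.3, -0.5]
opening: 0.999
grasp_force: 0.0
```

Run:
```python
from h import *
print(go(.4452,-.0741,.13));im=vision.camera('top');cv2.imwrite('pics/t2.png',im)
p=proj("top",[*PAD['b'],.05])[0].astype(int);print(p,mm(PAD['b']))
print(mm(locate("top","dropper_bottle",im,(366,277),90)[0]))
```

```text
(array([-164.1, -156.5,   15.1]), array([ 0.006, -0.   , -0.001]))
[293 195] [617.9  70.2]
[445.3 -74.1]
```

carry_out(
  deltas="-164 -156 15 0.005 0 0 0;-164 -156 15 0.005 0 0 0;-164 -156 15 0.005 0 0 0;-164 -156 15 0.005 0 0 0;-164 -156 15 0.005 0 0 0;-164 -156 15 0.005 0 0 0;-164 -156 15 0.005 0 0 0",
)

```text
time_s: 6.62
eef_pos: [0.4438, -0.0733, 0.1274]
eef_rot: [-0.002, 0.752, 0.659, -0.002]
wrist_force: [-0.3, -0.7, 0.3]
opening: 1.0
grasp_force: 0.0
```

Run:
```python
from h import *
print(go(.4452,-.0741,.013));im=vision.camera('top');cv2.imwrite('pics/t3.png',cv2.resize(im[150:320,180:480],None,fx=2.6,fy=2.6))
g=cv2.cvtColor(im,cv2.COLOR_BGR2GRAY);print(wproj([.4452,-.0741,.073]));cv2.imwrite('pics/w3.png',vision.camera('wrist'))
```

```text
(array([ -0.7,   2.1, 114.4]), array([-0.005, -0.   , -0.   ]))
[328.9 252.6]
```

View pics/t3.png

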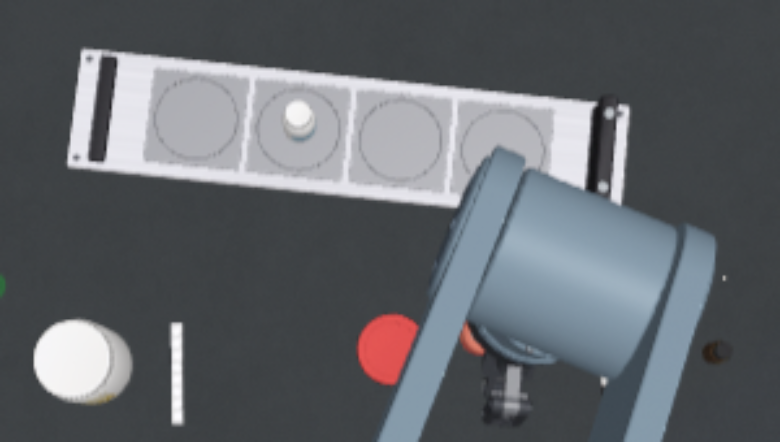

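View pics/w3.png

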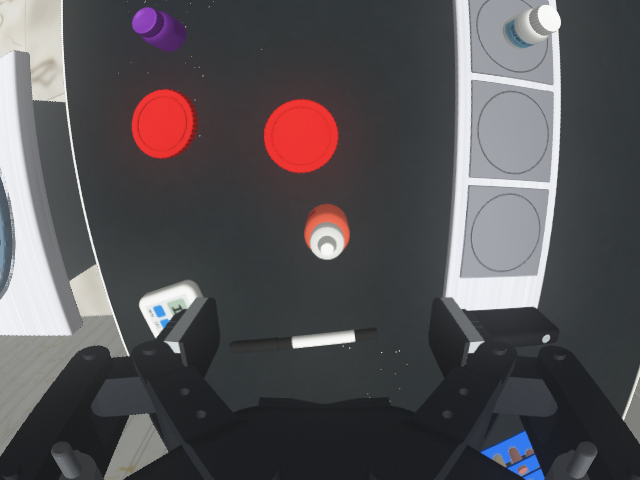

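carry_out(
  deltas="0 2 60 -0.005 0 0 0;0 2 100 -0.005 0 0 0;0 2 114 -0.005 0 0 0;0 2 114 -0.005 0 0 0;0 2 114 -0.005 0 0 1;0 2 114 -0.005 0 0 1;0 2 114 -0.005 0 0 1;0 2 114 -0.005 0 0 1;0 2 114 -0.005 0 0 1;0 2 114 -0.005 0 0 1;0 2 114 -0.005 0 0 1;0 2 114 -0.005 0 0 1",
)

```text
time_s: 8.22
eef_pos: [0.4455, -0.0744, 0.0148]
eef_rot: [0.001, 0.752, 0.659, 0.0]
wrist_force: [-1.5, 1.2, 6.1]
opening: 0.276
grasp_force: 53.2
```

Run:
```python
from h import *
print(go(*PAD['c'],.11))
```

```text
(array([ 81. , 152.2, -95.1]), array([ 0.001,  0.   , -0.001]))
```

carry_out(
  deltas="0 0 -45 0 0 0 1;0 0 -90 0 0 0 1;40 50 -95 0 0 0 1;81 100 -95 0 0 0 1;81 152 -95 0 0 0 1;81 152 -95 0 0 0 1;81 152 -95 0 0 0 1;81 152 -95 0 0 0 1;81 152 -95 0 0 0 1",
)

```text
time_s: 9.35
eef_pos: [0.6055, -0.0139, 0.1093]
eef_rot: [0.0, 0.752, 0.659, 0.0]
wrist_force: [0.4, 0.5, -0.8]
opening: 0.275
grasp_force: 52.1
```

Run:
```python
from h import *
print(go(*PAD['c'],.0285));e=sensors.get_obs()['eef_pos'];print(wproj([e[0],e[1],e[2]+.058]));cv2.imwrite('pics/w4.png',vision.camera('wrist'))
```

```text
(array([ 0.1,  1.3, 80.8]), array([ 0.   ,  0.   , -0.002]))
[328.  350.7]
```

View pics/w4.png

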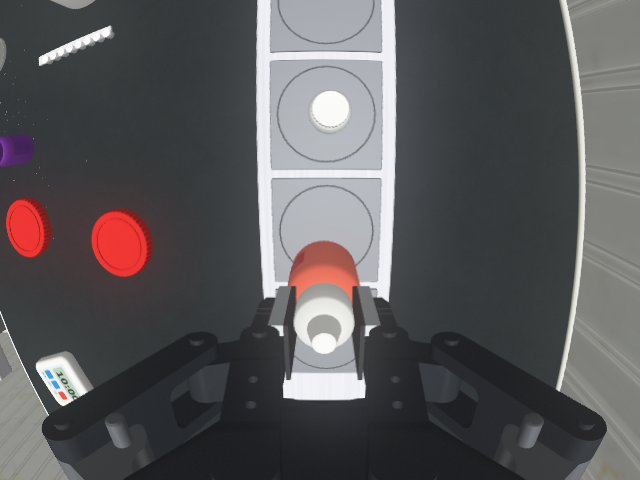

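carry_out(
  deltas="-1 1 45 0 0 0 1;-1 1 72 0 0 0 1;-1 1 80 0 0 0 1;-1 1 80 0 0 0 1;-1 1 80 0 0 0 0.6;-1 1 80 0 0 0 0;-1 1 80 0 0 0 0;-1 1 80 0 0 0 0;-1 1 40 0 0 0 0;-1 1 -10 0 0 0 0;-1 1 -30 0 0 0 0;-1 1 -30 0 0 0 0",
)

```text
time_s: 10.9
eef_pos: [0.608, -0.0151, 0.1402]
eef_rot: [0.001, 0.752, 0.659, 0.001]
wrist_force: [-0.0, -0.1, -0.4]
opening: 0.998
grasp_force: 0.0
```

Run:
```python
from h import *
print(go(.4248,-.2649,.09))
```

```text
(array([-271.7, -148.9,   49.8]), array([ 0.003,  0.   , -0.001]))
```

carry_out(
  deltas="-100 -100 0 0 0 0 0;-200 -149 0 0 0 0 0;-272 -149 20 0 0 0 0;-272 -149 50 0 0 0 0;-272 -149 50 0 0 0 0;-272 -149 50 0 0 0 0;-272 -149 50 0 0 0 0;-272 -149 50 0 0 0 0;-272 -149 50 0 0 0 0;-272 -149 50 0 0 0 0",
)

```text
time_s: 12.15
eef_pos: [0.4241, -0.2642, 0.0891]
eef_rot: [0.0, 0.752, 0.66, 0.0]
wrist_force: [0.8, 1.0, -0.8]
opening: 1.0
grasp_force: 0.0
```

Run:
```python
from h import *
print(go(.4248,-.2649,.008));print(wproj([.4248,-.2649,.039]),wproj([.4248,-.2649,.0]));cv2.imwrite('pics/w5.png',vision.camera('wrist'))
im=vision.camera('top');cv2.imwrite('pics/t5.png',im)
```

```text
(array([-0.6,  0.7, 81.1]), array([0.   , 0.   , 0.001]))
[327.3 254.7] [326.8 237.8]
```

View pics/w5.png

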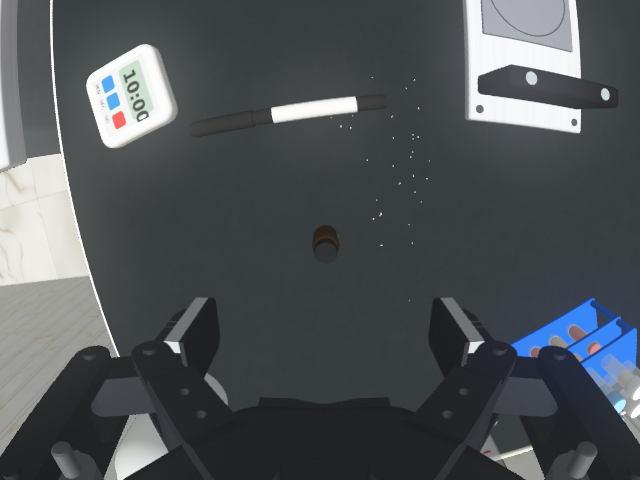

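carry_out(
  deltas="0 1 50 0 0 0 0;0 1 75 0 0 0 0;0 1 81 0 0 0 0;0 1 81 0 0 0 0;0 1 81 0 0 0 1;0 1 81 0 0 0 1;0 1 81 0 0 0 1;0 1 81 0 0 0 1;0 1 81 0 0 0 1;0 1 81 0 0 0 1;0 1 81 0 0 0 1;0 1 81 0 0 0 1",
)

```text
time_s: 13.75
eef_pos: [0.4247, -0.2654, 0.0082]
eef_rot: [0.0, 0.752, 0.659, -0.0]
wrist_force: [-0.8, 0.4, 5.3]
opening: 0.127
grasp_force: 58.7
```

Run:
```python
from h import *
print(go(*PAD['a'],.15))
```

```text
(array([ 443. ,  147.4, -141.9]), array([ 0.   ,  0.   , -0.001]))
```

carry_out(
  deltas="0 0 -60 0 0 0 1;40 20 -110 0 0 0 1;100 40 -142 0 0 0 1;160 60 -142 0 0 0 1;220 80 -142 0 0 0 1;280 100 -142 0 0 0 1;340 120 -142 0 0 0 1;400 140 -142 0 0 0 1;443 147 -142 0 0 0 1;443 147 -142 0 0 0 1;443 147 -142 0 0 0 1;443 147 -142 0 0 0 1",
)

```text
time_s: 15.25
eef_pos: [0.6281, 0.1533, 0.1495]
eef_rot: [-0.0, 0.753, 0.658, -0.0]
wrist_force: [0.9, -0.1, -0.3]
opening: 0.133
grasp_force: 58.6
```

Run:
```python
from h import *
print(go(*PAD['a'],.0225))
```

```text
(array([  1.3,   0.8, 127. ]), array([-0.001,  0.   , -0.003]))
```

carry_out(
  deltas="0 1 60 0 0 0 1;0 1 105 0 0 0 1;0 1 122 0 0 0 1;0 1 127 0 0 0 1;0 1 127 0 0 0 1;0 1 127 0 0 0 0.6;0 1 127 0 0 0 0;0 1 127 0 0 0 0;0 1 127 0 0 0 0;0 1 90 0 0 0 0;0 1 40 0 0 0 0;0 1 -10 0 0 0 0",
)

```text
time_s: 16.75
eef_pos: [0.6291, 0.1546, 0.1609]
eef_rot: [-0.0, 0.752, 0.659, -0.0]
wrist_force: [0.5, 0.5, 0.6]
opening: 1.002
grasp_force: 0.0
```

Run:
```python
from h import *
print(go(.429,.2414,.17))
```

```text
(array([  59.7, -209.8,   -9. ]), array([-0.001,  0.   , -0.001]))
```

carry_out(
  deltas="20 -60 -9 0 0 0 0;40 -120 -9 0 0 0 0;60 -180 -9 0 0 0 0;60 -210 -9 0 0 0 0;60 -210 -9 0 0 0 0;60 -210 -9 0 0 0 0;60 -210 -9 0 0 0 0;60 -210 -9 0 0 0 0",
)

```text
time_s: 17.75
eef_pos: [0.4299, 0.2414, 0.1686]
eef_rot: [-0.0, 0.753, 0.659, -0.0]
wrist_force: [0.9, 0.5, 0.8]
opening: 0.997
grasp_force: 0.0
```

Run:
```python
from h import *
print(go(.429,.2414,.045));print(wproj([.429,.2414,.104]),wproj([.429,.2414,.0]),[wproj([*PAD[k],.013]).tolist() for k in 'abcd']);cv2.imwrite('pics/w6.png',vision.camera('wrist'))
```

```text
(array([-1.000e-01, -9.000e-01,  1.236e+02]), array([-0.   ,  0.   , -0.002]))
[324.6 247. ] [324.4 214.4] [[527.4, 276.2], [512.5, 346.9], [496.5, 404.9], [481.1, 451.0]]
```

View pics/w6.png

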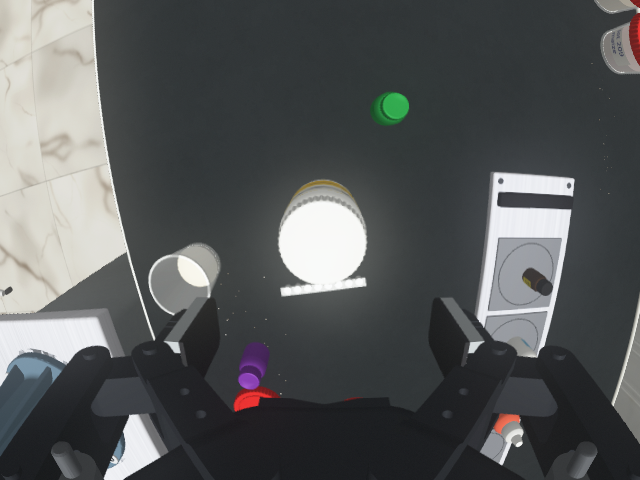

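carry_out(
  deltas="1 -1 50 0 0 0 0;1 -1 95 0 0 0 0;1 -1 115 0 0 0 0;1 -1 121 0 0 0 0;1 -1 121 0 0 0 0;1 -1 121 0 0 0 1;1 -1 121 0 0 0 1;1 -1 121 0 0 0 1;1 -1 121 0 0 0 1;1 -1 121 0 0 0 1;1 -1 121 0 0 0 1;1 -1 121 0 0 0 1",
)

```text
time_s: 19.3
eef_pos: [0.4296, 0.2432, 0.0496]
eef_rot: [0.001, 0.752, 0.659, 0.001]
wrist_force: [-2.1, -1.4, 7.6]
opening: 0.679
grasp_force: 63.4
```

Run:
```python
from h import *
print(go(*PAD['d'],.18))
```

```text
(array([-316.6,  210. , -130.1]), array([ 0.003, -0.001, -0.001]))
```

carry_out(
  deltas="0 0 -40 0 0 0 1;0 0 -85 0 0 0 1;-40 0 -130 0 0 0 1;-90 20 -130 0 0 0 1;-140 50 -130 0 0 0 1;-190 90 -130 0 0 0 1;-240 130 -130 0 0 0 1;-290 170 -130 0 0 0 1;-316 200 -130 0 0 0 1;-316 210 -130 0 0 0 1;-316 210 -130 0 0 0 1;-316 210 -130 0 0 0 1",
)

```text
time_s: 20.8
eef_pos: [0.5942, -0.0967, 0.1778]
eef_rot: [-0.0, 0.752, 0.659, -0.0]
wrist_force: [-0.5, 0.3, -1.0]
opening: 0.679
grasp_force: 65.8
```

Run:
```python
from h import *
print(go(*PAD['d'],.063));e=sensors.get_obs()['eef_pos'];print(wproj([e[0],e[1],e[2]+.0545]));cv2.imwrite('pics/w7.png',vision.camera('wrist'))
```

```text
(array([ -1.5,   1.9, 114.8]), array([-0.001, -0.   ,  0.   ]))
[327.7 345.3]
```

View pics/w7.png

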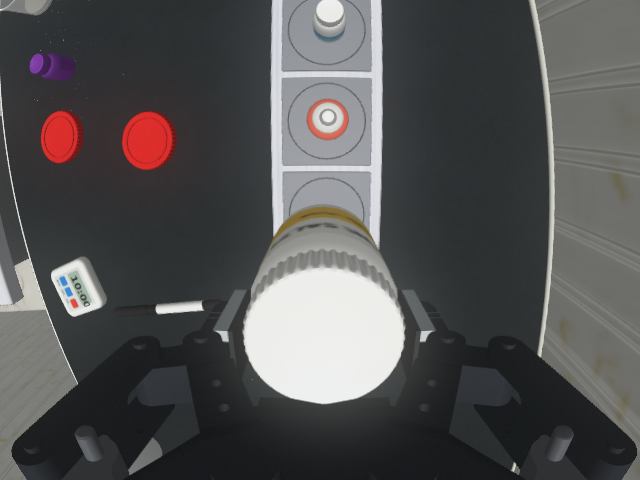

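carry_out(
  deltas="-3 2 45 0 0 0 1;-3 2 85 0 0 0 1;-3 2 105 0 0 0 1;-3 2 112 0 0 0 1;-3 2 115 0 0 0 1;-3 2 115 0 0 0 1;-3 2 115 0 0 0 0.5;-3 2 115 0 0 0 0;-3 2 115 0 0 0 0;-3 2 115 0 0 0 0;-3 2 90 0 0 0 0;-3 2 50 0 0 0 0",
)

```text
time_s: 22.35
eef_pos: [0.5952, -0.1008, 0.1269]
eef_rot: [-0.002, 0.752, 0.659, -0.001]
wrist_force: [1.0, 0.1, -0.5]
opening: 0.999
grasp_force: 0.0
```

carry_out(
  deltas="0 0 -50 0 0 0 0;0 -40 -90 0 0 0 0;0 -100 -100 0 0 0 0;0 -150 -100 0 0 0 0;0 -200 -100 0 0 0 0;0 -250 -100 0 0 0 0;0 -250 -100 0 0 0 0;0 -250 -100 0 0 0 0",
)

```text
time_s: 23.35
eef_pos: [0.3494, -0.0688, 0.2285]
eef_rot: [0.001, 0.752, 0.659, 0.0]
wrist_force: [0.4, 0.0, 0.3]
opening: 0.997
grasp_force: 0.0
```

Run:
```python
from h import *
print(sensors.get_obs()['eef_pos'])
im=vision.camera('top');cv2.imwrite('pics/t8.png',cv2.resize(im[150:260,180:450],None,fx=2.9,fy=2.9,interpolation=cv2.INTER_CUBIC))
for n,z,k in (('white_pot',.117,'d'),('dropper_bottle',.086,'c'),('white_bottle',.066,'b'),('amber_vial',.052,'a')):
    print(n,'ideal top centre in crop',((proj("top",[*PAD[k],z])[0]-[180,150])*2.9).round(1),'ideal base',((proj("top",[*PAD[k],.013])[0]-[180,150])*2.9).round(1))
```

```text
[ 0.34941174 -0.06876299  0.22847417]
white_pot ideal top centre in crop [576.8 138.6] ideal base [559.7 167.4]
dropper_bottle ideal top centre in crop [450.2 135. ] ideal base [445.7 155.4]
white_bottle ideal top centre in crop [329.8 128.3] ideal base [331.7 143.4]
amber_vial ideal top centre in crop [212.4 120. ] ideal base [217.5 131.4]
```

View pics/t8.png

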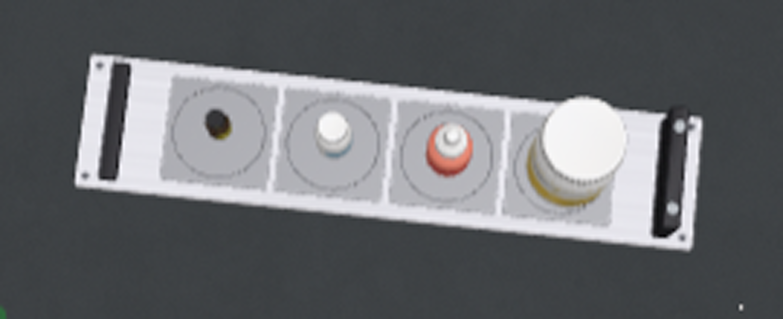

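```bash
python3 -c "
from bench import ctrl
print(ctrl.hand_in())"
```

```text
the job is handed in; nothing more can be done
None
```

The job is handed in. From the end stop, the white pot, dropper bottle, white bottle and amber vial stand upright on their pads, each within about 5 mm of centre in the last top view. All four are released, the arm is clear, and the robot clock was about 23 s; no verdict was returned.

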